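# Load the bottle bay and refit its cover

### The job

Lift the cover plate off the pins on the sloping face of the white instrument and lay it flat, handle up, on the middle of the dark bench mat. Then stand the two small white reagent bottles upright side by side in the open bay, one on each side of the low rib, and seat the cover fully home on its pins again. Set things down rather than drop them, keep the bottles from tipping over, and leave everything else on the bench where it is.

Things in the scene. Friction and masses are not known exactly. Their poses are not given: they have to be found in the camera images.
- housing: white instrument fixed to the bench, its low front (own -x) to the robot's right, within 0.25 rad: 120 mm deep (x), 208 mm wide (y). Its top face slopes at 25 degrees: 61 mm high at the front edge, 90 mm in the middle, about 115 mm at the rear. The bottle bay opens in this face, under the cover. Origin: centre of the underside, z up
- bay_floor (a point): middle of the bay's flat floor, on the level the bottles stand on, 10 mm above the housing's origin, axes as the housing's. Bay inside, with vertical walls: 62 mm along x (+-31), 168 mm along y (+-84). A rib along x at y = 0, 4 mm thick and 10 mm high, parts it into two places, one at +y, one at -y
- seat: the housing's sloping face. Origin: its middle, 90 mm above the housing's origin, on the surface where the cover's underside rests. x: up the slope, 25 degrees above the housing's x; y: the housing's y; z: square out of the face, up and to the front. Two steel pins, 8 mm thick with tapered tips, stand 12 mm out along z at x = 48, y = +-86 mm (upper corners)
- cover: loose aluminium plate 130 (own x) x 200 (y) x 5 mm, about 0.25 kg, two 13 mm holes at x = 48, y = +-86 mm. Origin: middle of underside, z out of the handle side. Black bridge handle over the middle: flat-sided bar 80 mm along x, 14 mm wide in y, 22 to 38 mm above the origin. Starts loose on the pins, comes off along the seat's z; home, its origin and axes match the seat's
- mat: dark rubber mat fixed to the bench, 170 mm (own x) by 240 mm (own y), 3 mm thick. Origin: centre of its underside (bench level). The housing and the mat can stand either way round, left or right
- bottle_1: small round reagent bottle, 33 mm in diameter, 60 mm high, standing on the bench; grip it round the body, centred 35 to 45 mm up (its shoulder and fixed cap are narrower). Origin: centre of its underside, z up through the cap
- bottle_2: a second bottle just like bottle_1; either may go in either place
- bench_timer: small white bench timer, 60x64x17 mm, a bystander that must stay where it is. Origin: centre of its underside
- spare_cup: round screw-cap sample cup, 58 mm wide, 62 mm high, a bystander that must stay where it is. Origin: centre of its underside
- stain_bottle_1: brown reagent bottle, 47 mm wide, 105 mm high, a bystander that must stay where it is. Origin: centre of its underside
- masking_tape: roll of masking tape lying flat, 96 mm wide, 25 mm high, a bystander that must stay where it is. Origin: centre of its underside
- meter: hand-held meter lying on its back, 105x60x34 mm, a bystander that must stay where it is. Origin: centre of its underside
- oil_bottle: slim brown bottle, 27 mm wide, 62 mm high, a bystander that must stay where it is. Origin: centre of its underside
Things that resemble listed ones, but are neither listed nor needed, are in the scene too. What is shaped like the bottle_2 but orange or yellow is not meant.

How it is judged (in metres and radians):
On the way, in this order (a step that is already met when the one before it is completed fails the run):
1. the cover lies flat on the mat, handle up, released (horizontal distance between cover and mat below 0.06 m and z of cover in the frame of mat below 0.012 m and angle between cover's own z axis and vertical below 0.08 rad and contact force between cover and the fingers below 0.1 N and linear speed of cover below 0.03 m/s), for 0.2 s.
2. one bottle stands in the bay (all of step 1 and ((x of bottle_1 in the frame of housing between -0.03 and 0.03 m and y of bottle_1 in the frame of housing between 0.012 and 0.084 m and z of bottle_1 in the frame of bay_floor between -0.004 and 0.004 m and angle between bottle_1's own z axis and vertical below 0.1 rad and contact force between bottle_1 and the fingers below 0.1 N) or (x of bottle_1 in the frame of housing between -0.03 and 0.03 m and y of bottle_1 in the frame of housing between -0.084 and -0.012 m and z of bottle_1 in the frame of bay_floor between -0.004 and 0.004 m and angle between bottle_1's own z axis and vertical below 0.1 rad and contact force between bottle_1 and the fingers below 0.1 N) or (x of bottle_2 in the frame of housing between -0.03 and 0.03 m and y of bottle_2 in the frame of housing between 0.012 and 0.084 m and z of bottle_2 in the frame of bay_floor between -0.004 and 0.004 m and angle between bottle_2's own z axis and vertical below 0.1 rad and contact force between bottle_2 and the fingers below 0.1 N) or (x of bottle_2 in the frame of housing between -0.03 and 0.03 m and y of bottle_2 in the frame of housing between -0.084 and -0.012 m and z of bottle_2 in the frame of bay_floor between -0.004 and 0.004 m and angle between bottle_2's own z axis and vertical below 0.1 rad and contact force between bottle_2 and the fingers below 0.1 N))), for 0.2 s.
3. both bottles stand in the bay, one on each side of the rib, the cover still on the mat (all of step 1 and (((x of bottle_1 in the frame of housing between -0.03 and 0.03 m and y of bottle_1 in the frame of housing between 0.012 and 0.084 m and z of bottle_1 in the frame of bay_floor between -0.004 and 0.004 m and angle between bottle_1's own z axis and vertical below 0.1 rad and contact force between bottle_1 and the fingers below 0.1 N) and (x of bottle_2 in the frame of housing between -0.03 and 0.03 m and y of bottle_2 in the frame of housing between -0.084 and -0.012 m and z of bottle_2 in the frame of bay_floor between -0.004 and 0.004 m and angle between bottle_2's own z axis and vertical below 0.1 rad and contact force between bottle_2 and the fingers below 0.1 N)) or ((x of bottle_1 in the frame of housing between -0.03 and 0.03 m and y of bottle_1 in the frame of housing between -0.084 and -0.012 m and z of bottle_1 in the frame of bay_floor between -0.004 and 0.004 m and angle between bottle_1's own z axis and vertical below 0.1 rad and contact force between bottle_1 and the fingers below 0.1 N) and (x of bottle_2 in the frame of housing between -0.03 and 0.03 m and y of bottle_2 in the frame of housing between 0.012 and 0.084 m and z of bottle_2 in the frame of bay_floor between -0.004 and 0.004 m and angle between bottle_2's own z axis and vertical below 0.1 rad and contact force between bottle_2 and the fingers below 0.1 N)))), for 0.2 s.
4. the cover is home on its pins, released (x of cover in the frame of seat between -0.004 and 0.004 m and y of cover in the frame of seat between -0.004 and 0.004 m and z of cover in the frame of seat between -0.004 and 0.004 m and angle between the z axis of cover and the z axis of seat, either way round below 0.05 rad and angle between the x axis of cover and the x axis of seat, either way round below 0.06 rad and contact force between cover and the fingers below 0.1 N and (((x of bottle_1 in the frame of housing between -0.03 and 0.03 m and y of bottle_1 in the frame of housing between 0.012 and 0.084 m and z of bottle_1 in the frame of bay_floor between -0.004 and 0.004 m and angle between bottle_1's own z axis and vertical below 0.1 rad and contact force between bottle_1 and the fingers below 0.1 N) and (x of bottle_2 in the frame of housing between -0.03 and 0.03 m and y of bottle_2 in the frame of housing between -0.084 and -0.012 m and z of bottle_2 in the frame of bay_floor between -0.004 and 0.004 m and angle between bottle_2's own z axis and vertical below 0.1 rad and contact force between bottle_2 and the fingers below 0.1 N)) or ((x of bottle_1 in the frame of housing between -0.03 and 0.03 m and y of bottle_1 in the frame of housing between -0.084 and -0.012 m and z of bottle_1 in the frame of bay_floor between -0.004 and 0.004 m and angle between bottle_1's own z axis and vertical below 0.1 rad and contact force between bottle_1 and the fingers below 0.1 N) and (x of bottle_2 in the frame of housing between -0.03 and 0.03 m and y of bottle_2 in the frame of housing between 0.012 and 0.084 m and z of bottle_2 in the frame of bay_floor between -0.004 and 0.004 m and angle between bottle_2's own z axis and vertical below 0.1 rad and contact force between bottle_2 and the fingers below 0.1 N)))), for 0.2 s.
At the end, for the whole second after the job is handed in: Cover home on both pins: origin within 4 mm of the seat's along each axis, flush within 0.05 rad, turned under 0.06 rad. Both bottles upright on the bay floor (4 mm, 0.1 rad), one each side of the rib. All released, at rest. Earlier the cover lay flat on the mat, middle within 60 mm of the mat's (all of step 4 and linear speed of each of cover, bottle_1, bottle_2 below 0.02 m/s); the robot touches nothing.
It fails at once if a bystander is pushed more than 30 mm or knocked over (distance of any of bench_timer, spare_cup, stain_bottle_1, masking_tape, meter, oil_bottle from where it was at the start of the episode above 0.03 m or angle between any of bench_timer, spare_cup, stain_bottle_1, masking_tape, meter, oil_bottle's own z axis and vertical above 0.5 rad).
It fails at once if a bottle is tipped over (more than 1.2 rad) (angle between any of bottle_1, bottle_2's own z axis and vertical above 1.2 rad).
It fails at once if the cover or a bottle is dropped (falling free at more than 0.6 m/s, about 20 mm) ((contact force between cover and anything else below 0.01 N and linear speed of cover above 0.6 m/s) or (contact force between bottle_1 and anything else below 0.01 N and linear speed of bottle_1 above 0.6 m/s) or (contact force between bottle_2 and anything else below 0.01 N and linear speed of bottle_2 above 0.6 m/s)).
It also fails if it takes over 72 s, if anything falls off the work surface, if the arm or the gripper's body presses on something with over 40 N, if the wrist force passes 120 N, or if a joint passes its speed limit or range.

### The arm

A 6-joint arm with a two-finger parallel gripper is mounted at the origin on a cart in front of the work surface, level with it; the furniture and walls round the work are solid. World frame = base frame: x ahead of the robot, y to its left, z up, the work surface at z = 0. Lengths are in mm, angles in degrees, forces in N, time in s.
With the tool pointing down it reaches from about 300 to 850 mm from the base axis. Payload 4.2 kg.
Tool frame: the origin (TCP) lies midway between the tips of the shut fingers; the grasp point (between the pads) lies 19 mm behind it; z points along the fingers, y is the line along which they close (so a half turn about z gives the same grasp; the last joint's range is limited). The gripper opens to 91 mm and grips with 3 to 60 N. Pads are 32 mm wide; open, the fingers measure 118 mm over their backs; the gripper's body (76 mm by 178 mm) begins 60 mm behind the grasp point.
Start: joints at [-70.073, 18.312, 89.639, -0, 72.044, -1.146], TCP at [206.754, -536.562, 192.476] pointing down, gripper open.
Joint ranges: [-177.97, 177.97], [-48.28, 115.42], [12.27, 149.76], [-77.06, 257.06], [2.81, 150.46], [-146.56, 146.56]. Speed limits (degrees/s): [147.25, 147.25, 180, 180, 180, 180].

### API

Orientations are given as [roll, pitch, yaw] about the fixed x, y, z axes, in that order (R = Rz(yaw) Ry(pitch) Rx(roll)).
In Python, from workcell import env gives the robot as it stands.
- The arm moves only by the shell command python3 -m jog 'ROWS' [FORCE]. ROWS is a JSON object of lists of equal length, an entry for each row: "jaw": the finger opening in mm, from 0 to 91.2; "slide": the shift along the tool's x, y, z in units of 30 mm (1.0 is 30 mm), a list of three; "spin": the turn about the tool's z in units of 8 degrees (1.0 is 8 degrees). In form: {"jaw": [jaw, ...], "slide": [[dx, dy, dz], ...], "spin": [spin, ...]}. A call has 1 to 10 rows; each row shifts and turns the commanded pose from where the row before left it, along the tool's axes as they then stand; what a row does not reach is not made up. A row lasts 1/10 s, in which the tool goes at most 50 mm and 8.59 degrees, less where a joint would pass 70% of its speed; a pose out of reach is approached as far as the arm can. A call is refused whole if a number of a shift passes 1 or a number of a turn 1, either way. A call with a gripper value outside its range is refused whole. The fingers move at their own pace and stop on an object; FORCE is the grip in N (left out, the last holds). Time passes only in rows, so rows that do not move let the fingers close. It gives the time, the measured TCP pose, the force, the opening and the grip force at its end, in the units of the state.
- env.state(): the state, without advancing time (a new reading comes with each control period).
- env.grab_frame(name): name is "side" or "top" or "wrist"; returns the picture (480x640x3 uint8, red, green, blue); there is no depth.
- env.camera_model(name): a dict with "fx", "fy", "cx", "cy" (pixels), "camera_from_world" (4x4, takes a point from world to camera coordinates). Camera axes: x right, y up, looking along -z (the intrinsics and any distortion apply to the point x, -y, -z); pixel columns grow to the right and rows downward; lengths in mm; the calibration is good to about 2 mm. A picture is of the moment at which its call begins: read the wrist's pose just before it. camera_model takes no time and is no camera call; for the wrist camera it gives the pose at the moment of the call.
- env.job_done(): hands the job in; it is judged then, once.
The state is a dict: "time_s": time; "qpos": joint angles; "qvel": joint speeds; "effort": joint torques, N m; "ee_pos": TCP position; "ee_rot": TCP orientation; "force": force on the tool from outside, world axes, zero at the start; "torque": the same for the moment, N m; "gripper_width": finger opening in mm; "gripper_force": force on a finger pad.
Only numpy, scipy, OpenCV 4.12 (cv2) and the standard library are available. Lean on these libraries where they do the work, as an engineer would, in place of code of your own. Each camera call takes 0.05 s, during which the arm holds its last target. There are 200 camera calls.

## Working session

There is one attempt and no reset: what is moved stays moved. The work goes in short steps, Python scripts to look and compute and a shell command to move; the robot and the scene stay as the last step left them, time stands still between calls to the robot, and variables do not carry over. Pictures are saved under pics/ and viewed, at most 10 in all, crops included, and the job is handed in when it is done.

```bash
ls; mkdir -p pics
cat > h.py <<'E'
import numpy as np, cv2
from workcell import env
def snap(n,f):
    m=env.camera_model(n); im=env.grab_frame(n)[:,:,::-1].copy()
    cv2.imwrite(f'pics/{f}.png',im); np.save(f'pics/{f}.npy',m,allow_pickle=True); return im,m
def load(f):
    return cv2.imread(f'pics/{f}.png'), np.load(f'pics/{f}.npy',allow_pickle=True).item()
def proj(m,P):
    P=np.atleast_2d(P).astype(float);T=np.array(m['camera_from_world']);c=P@T[:3,:3].T+T[:3,3]
    x,y,z=c[:,0],-c[:,1],-c[:,2]
    return np.c_[m['fx']*x/z+m['cx'],m['fy']*y/z+m['cy']]
def ray(m,uv):
    T=np.array(m['camera_from_world']);R=T[:3,:3];o=-R.T@T[:3,3]
    d=np.array([(uv[0]-m['cx'])/m['fx'],-(uv[1]-m['cy'])/m['fy'],-1.]);d=R.T@d
    return o,d/np.linalg.norm(d)
def onz(m,uv,z):
    o,d=ray(m,uv);return o+d*(z-o[2])/d[2]
def tri(obs):
    A=np.zeros((3,3));b=np.zeros(3);L=[]
    for m,uv in obs:
        o,d=ray(m,uv);M=np.eye(3)-np.outer(d,d);A+=M;b+=M@o;L.append((o,d))
    p=np.linalg.solve(A,b);return p,[np.linalg.norm((np.eye(3)-np.outer(d,d))@(p-o)) for o,d in L]
E
python3 - <<'E'
from h import *
np.set_printoptions(precision=1,suppress=True)
s=env.state();print(s)
a,ma=snap('top','top0');b,mb=snap('side','side0');c,mc=snap('wrist','wr0')
for m in(ma,mb,mc):
    print({k:v for k,v in m.items() if k!='camera_from_world'}); T=np.array(m['camera_from_world']);print(-T[:3,:3].T@T[:3,3], -T[2,:3])
w=np.hstack([cv2.resize(x,(400,300)) for x in(b,c)])
cv2.imwrite('pics/sw.png',w)
E
```

```text
pics
{'time_s': 0.0, 'qpos': array([-70.1,  18.4,  89.7,  -0. ,  72. ,  -1.1]), 'qvel': array([ 0.1, -0. , -0. , -0. ,  0.1,  0.1]), 'effort': array([ -0. , -41.2, -23.2,   0.1,   0. ,  -0. ]), 'ee_pos': array([ 206.6, -536.1,  191.6]), 'ee_rot': array([-179.9,   -0. ,   21.1]), 'force': array([ 1. , -0.2, -0.3]), 'torque': array([-0.,  0., -0.]), 'gripper_force': 0.0, 'gripper_width': 91.44016006385478}
{'fx': 506.27680993174994, 'fy': 506.27680993174994, 'cx': 318.055397682214, 'cy': 246.30869279327828}
[ 372.3 -101.1 1448.9] [ 0.1 -0.  -1. ]
{'fx': 446.3560307845876, 'fy': 446.3560307845876, 'cx': 315.3495503049898, 'cy': 239.0190075984456}
[438.9 819.3 699.7] [ 0.1 -0.8 -0.6]
{'fx': 389.7777800738891, 'fy': 389.7777800738891, 'cx': 325.5164705895103, 'cy': 244.79649804446404}
[ 284.4 -507.   383.6] [-0.3 -0.1 -1. ]
```

View pics/top0.png

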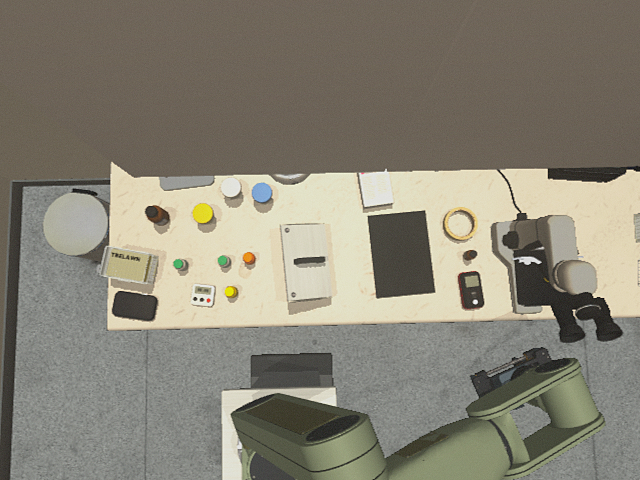

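View pics/side0.png

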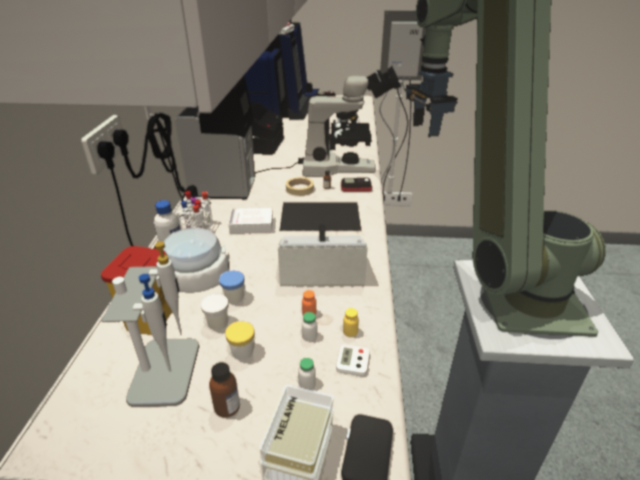

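Top view: the cover on the housing is around (306,262), with its handle at (310,261) and pins at the left, (288,230) and (290,294). The mat is at (402,254), the timer at (203,295), the tape at (460,223), the meter at (471,290) and the oil bottle at (469,255).

Candidates for the small bottles in the top view:
- green-capped white bottles at (180,265) and (224,261)
- orange bottle at (249,258)
- yellow bottle at (231,292)

The two green-capped white ones fit the description, because orange and yellow are excluded. Next I'll confirm with a crop and measure.

Run:
```python
from h import *
np.set_printoptions(precision=1,suppress=True)
a,ma=load('top0');b,mb=load('side0')
w=np.hstack([cv2.resize(a[220:320,160:340],(0,0),fx=2.2,fy=2.2,interpolation=3)[:220],cv2.resize(b[280:400,280:380],(0,0),fx=1.833,fy=1.833,interpolation=3)[:220]])
w=np.hstack([w[:,:396],w[:,396:]]);cv2.imwrite('pics/crop1.png',w);print(w.shape)
def blobs(im,lo,hi,roi,mn=15):
    x0,y0,x1,y1=roi;h=cv2.cvtColor(im[y0:y1,x0:x1],cv2.COLOR_BGR2HSV);m=cv2.inRange(h,lo,hi)
    n,l,s,c=cv2.connectedComponentsWithStats(m);return [(c[i]+[x0,y0],s[i,2:5]) for i in range(1,n) if s[i,4]>mn]
g=((45,80,40),(85,255,255))
T=blobs(a,*g,(110,240,270,310));S=blobs(b,*g,(280,290,380,400))
print(T,S)
T=[t[0] for t in T];S=[s[0] for s in S]
for t in T:
  for s in S:
    print(tri([(ma,t),(mb,s)]), onz(ma,t,60))
# mat corners
h=cv2.cvtColor(a,cv2.COLOR_BGR2GRAY);m=(h[200:305,350:445]<60).astype(np.uint8)
n,l,s,c=cv2.connectedComponentsWithStats(m);i=1+np.argmax(s[1:,4]);r=cv2.minAreaRect(np.argwhere(l==i)[:,::-1].astype(np.float32)+[350,200] if False else (np.argwhere(l==i)[:,::-1]+[350,200]).astype(np.float32))
print('mat',r,onz(ma,r[0],3));P=np.array([onz(ma,p,3) for p in cv2.boxPoints(r)]);print(P,np.linalg.norm(np.diff(P,axis=0),axis=1))
# handle
m=(h[235:285,285:335]<70).astype(np.uint8);n,l,s,c=cv2.connectedComponentsWithStats(m);i=1+np.argmax(s[1:,4]);r=cv2.minAreaRect((np.argwhere(l==i)[:,::-1]+[285,235]).astype(np.float32))
print('handle',r,onz(ma,r[0],125));P=np.array([onz(ma,p,125) for p in cv2.boxPoints(r)]);print(P,np.linalg.norm(np.diff(P,axis=0),axis=1))
for p,z in(((288,230),113),((290,294),113)):print('pin',onz(ma,p,z))
```

```text
(220, 579, 3)
[(array([221.9, 259.9]), array([ 9,  9, 65], dtype=int32)), (array([177.8, 263.3]), array([ 9,  9, 64], dtype=int32))] [(array([308.9, 316.7]), array([11, 10, 90], dtype=int32)), (array([306.3, 363.7]), array([ 12,  11, 108], dtype=int32))]
(array([506.3, 146.7,  59.4]), [np.float64(0.41223066962352156), np.float64(0.4122306696236793)]) [505.9 146.6  60. ]
(array([514.6, 167.7, -58.8]), [np.float64(2.6972600130520568), np.float64(2.6972600130522526)]) [505.9 146.6  60. ]
(array([494.1, 243.5, 151.3]), [np.float64(2.9070562374743085), np.float64(2.907056237474356)]) [499.5 267.6  60. ]
(array([500.2, 268.2,  57.9]), [np.float64(0.45605758823917353), np.float64(0.4560575882392006)]) [499.5 267.6  60. ]
mat ((410.45391845703125, 212.1307830810547), (0.8682430982589722, 9.054535865783691), 82.87498474121094) [ 637.6 -390.1    3. ]
[[ 637.5 -376.8    3. ]
 [ 640.2 -403.1    3. ]
 [ 637.7 -403.3    3. ]
 [ 635.  -377.     3. ]] [26.4  2.6 26.4]
handle ((308.9300537109375, 259.62554931640625), (4.824586391448975, 30.143693923950195), 85.42607879638672) [495.  -92.9 125. ]
[[ 499.1  -53.   125. ]
 [ 503.5 -132.   125. ]
 [ 490.8 -132.7  125. ]
 [ 486.4  -53.8  125. ]] [79.2 12.7 79.1]
pin [576.7 -38.8 113. ]
pin [406.6 -41.  113. ]
```

View pics/crop1.png

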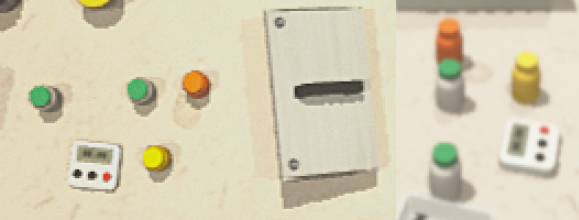

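The crop confirms the two green-capped white bottles at (506,147) and (500,268), with cap tops at about 59 mm. The orange and yellow ones stand apart from them. Next I turn the tool and go over the instrument for close views.

```bash
python3 -m jog '{"jaw":[91,91,91,91,91,91,91,91,91],"slide":[[0,0,-1],[0,0,-1],[0,0,-1],[0,0,-1],[0,0,0],[0,0,0],[0,0,0],[0,0,0],[0,0,0]],"spin":[-1,-1,-1,-1,-1,-1,-1,-1,-1]}' 10
python3 -m jog '{"jaw":[91,91,91,91,91,91,91,91,91,91],"slide":[[1,0.75,0],[1,0.75,0],[1,0.75,0],[1,0.75,0],[1,0.75,0],[1,0.75,0],[1,0.75,0],[1,0.75,0],[1,0.75,0],[1,0.75,0]],"spin":[0,0,0,0,0,0,0,0,0,0]}'
python3 -m jog '{"jaw":[91,91,91,91],"slide":[[1,0.75,0],[1,0.75,0],[1,0.75,0],[0,0,0]],"spin":[0,0,0,0]}'
python3 - <<'E'
from h import *
snap('wrist','w1')
E
python3 -m jog '{"jaw":[91,91,91,91,91],"slide":[[1,0,0],[1,0,0],[1,0,0],[1,0,0],[0,0,0]],"spin":[0,0,0,0,0]}'
python3 - <<'E'
from h import *
np.set_printoptions(precision=1,suppress=True)
snap('wrist','w2')
a,_=load('w1');b,_=load('w2')
cv2.imwrite('pics/w12.png',np.vstack([a,b])[:,:,:] if False else np.hstack([cv2.resize(a,(400,300)),cv2.resize(b,(400,300))]))
E
```

```text
time_s: 1.05
ee_pos: [206.7, -536.4, 312.1]
ee_rot: [-180.0, -0.0, 93.4]
force: [0.2, 0.6, 0.2]
gripper_width: 91.2
gripper_force: 0.0
time_s: 2.05
ee_pos: [415.8, -223.4, 312.3]
ee_rot: [-180.0, -0.0, 93.1]
force: [0.5, 0.4, -0.4]
gripper_width: 90.8
gripper_force: 0.0
time_s: 2.45
ee_pos: [479.6, -128.2, 311.8]
ee_rot: [180.0, -0.1, 93.4]
force: [-0.2, -0.0, 0.2]
gripper_width: 91.1
gripper_force: 0.0
time_s: 3.0
ee_pos: [470.7, -10.1, 312.5]
ee_rot: [-180.0, -0.0, 93.2]
force: [-0.6, -1.2, 0.3]
gripper_width: 91.1
gripper_force: 0.0
```

View pics/w12.png

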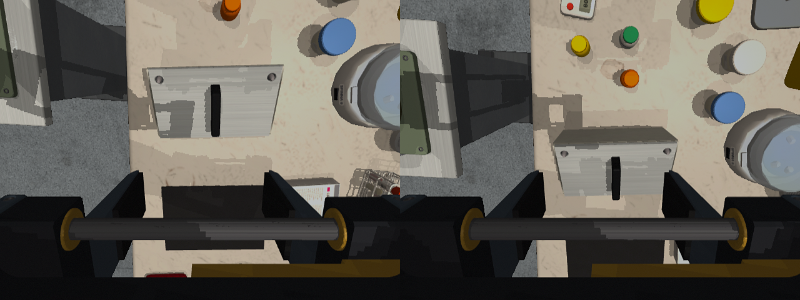

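The wrist pair shows the cover with its handle at about (345,177) in w1 and (346,283) in w2, in full pixels. The holes with pins are at about (254,126) and (434,123) in w1 and (266,245) and (424,242) in w2. The mat sits below, partly hidden by the gripper.

```bash
cat >> h.py <<'E'
def dark(im,uv,r,thr=80,ry=None):
    ry=ry or r;x0,y0=int(uv[0]-r),int(uv[1]-ry);g=cv2.cvtColor(im,cv2.COLOR_BGR2GRAY)[y0:y0+2*ry,x0:x0+2*r]
    m=(g<thr).astype(np.uint8);n,l,s,c=cv2.connectedComponentsWithStats(m);i=1+np.argmax(s[1:,4])
    p=np.argwhere(l==i)[:,::-1]+[x0,y0];return p.astype(np.float32),p.mean(0)
E
python3 - <<'E'
from h import *
np.set_printoptions(precision=1,suppress=True)
a,ma=load('w1');b,mb=load('w2')
P=[]
for u,v in(((254,126),(266,245)),((434,123),(424,242))):
    o=[]
    for im,m,q in((a,ma,u),(b,mb,v)):
        g=cv2.cvtColor(im,cv2.COLOR_BGR2GRAY);k=g[q[1]-12:q[1]+12,q[0]-12:q[0]+12]
        p,c=dark(im,q,12,np.median(k)-35);print(len(p),c,np.median(k));o.append((m,c))
    r=tri(o);print(r);P.append(r[0])
d=P[0]-P[1];print('sep',np.linalg.norm(d),'yaw',np.degrees(np.arctan2(d[1],d[0]))-90+0, (P[0]+P[1])/2)
H=[]
for im,m,q in((a,ma,(345,177)),(b,mb,(346,283))):
    p,c=dark(im,q,30,60,60);r=cv2.minAreaRect(p);B=cv2.boxPoints(r);B=B[np.argsort(B[:,1])];print('handle',r,B.tolist());H.append((m,(B[:2].mean(0),B[2:].mean(0))))
for i in(0,1):print(tri([(m,e[i]) for m,e in H]))
t,mt=load('top0');p,c=dark(t,(402,254),45,60,55);r=cv2.minAreaRect(p);M=np.array([onz(mt,x,3) for x in cv2.boxPoints(r)]);print('mat',M,M.mean(0),np.linalg.norm(np.diff(M,axis=0),axis=1))
E
```

```text
132 [254.6 126.7] 157.5
98 [262.6 245. ] 161.0
(array([407.6, -49.6, 114.9]), [np.float64(0.0768473186247689), np.float64(0.07684731862472642)])
132 [434.  122.5] 148.0
97 [427.  241.1] 158.0
(array([578.3, -35.8, 114.9]), [np.float64(0.09366752450586088), np.float64(0.09366752450582155)])
sep 171.29559978515755 yaw -265.3753065453367 [493.  -42.7 114.9]
handle ((344.5, 177.0), (82.0, 15.0), 90.0) [[337.0, 136.0], [352.0, 136.0], [352.0, 218.0], [337.0, 218.0]]
handle ((345.0, 285.0), (68.0, 14.0), 90.0) [[338.0, 251.0], [352.0, 251.0], [352.0, 319.0], [338.0, 319.0]]
(array([494.4, -53.3, 108.8]), [np.float64(0.006577274835541117), np.float64(0.006577274835580043)])
(array([ 500.5, -136.2,  103.5]), [np.float64(0.08467102966406297), np.float64(0.08467102966407337)])
mat [[ 637.5 -376.8    3. ]
 [ 640.2 -403.1    3. ]
 [ 637.7 -403.3    3. ]
 [ 635.  -377.     3. ]] [ 637.6 -390.1    3. ] [26.4  2.6 26.4]
```

Pins: separation 171 mm, height 114.9 (expected 114.8), so the housing yaw is 94.6° and the handle centre about (497,-97,117). I'll come down to the handle and sort out the mat mask at the same time.

```bash
python3 -m jog '{"jaw":[45,45,45,45,45,45,45,45,45],"slide":[[-0.74,0.16,1],[-0.74,0.16,1],[-0.74,0.16,1],[-0.74,0.17,1],[0,0,1],[0,0,1],[0,0,0.7],[0,0,0.3],[0,0,0]],"spin":[-0.17,0,0,0,0,0,0,0,0]}' 20
python3 - <<'E'
from h import *
np.set_printoptions(precision=1,suppress=True)
t,mt=load('top0');print(t[254,402],t[230,390],t[285,420])
hs=cv2.cvtColor(t,cv2.COLOR_BGR2GRAY)
m=(hs[195:310,355:448]<90).astype(np.uint8)*255;cs,_=cv2.findContours(m,0,2);c=max(cs,key=cv2.contourArea)+[355,195]
r=cv2.minAreaRect(c.astype(np.float32));M=np.array([onz(mt,x,3) for x in cv2.boxPoints(r)]);print(r);print('mat',M,M.mean(0),np.linalg.norm(np.diff(M,axis=0),axis=1))
print(env.state()['ee_pos'],env.state()['ee_rot'])
E
```

```text
time_s: 3.95
ee_pos: [496.3, -99.9, 101.6]
ee_rot: [-179.9, -0.0, 94.4]
force: [0.1, 0.4, 0.2]
gripper_width: 45.1
gripper_force: 0.0
[64 71 71] [58 66 72] [60 69 77]
((400.8479309082031, 253.68931579589844), (82.7454605102539, 58.43513107299805), 83.774169921875)
mat [[ 629.9 -264.3    3. ]
 [ 644.7 -434.     3. ]
 [ 406.  -447.7    3. ]
 [ 392.1 -281.2    3. ]] [ 518.2 -356.8    3. ] [170.3 239.1 167.1]
[496.3 -99.9 101.6] [-179.9   -0.    94.4]
```

```bash
python3 -m jog '{"jaw":[0,0,0,0,0],"slide":[[0,0,0],[0,0,0],[0,0,0],[0,0,0],[0,0,0]],"spin":[0,0,0,0,0]}' 20
python3 -c "
from h import *
snap('wrist','w3')"
python3 -m jog '{"jaw":[0,0,0,0,0],"slide":[[-0.14,0,-0.3],[-0.28,0,-0.6],[-0.42,0,-0.9],[-0.42,0,-0.9],[0,0,0]],"spin":[0,0,0,0,0]}' 20
python3 -c "
from h import *
a,m=snap('wrist','w4');b,m=load('w3');s,_=snap('side','s4')
cv2.imwrite('pics/w34.png',np.vstack([np.hstack([cv2.resize(b,(400,300)),cv2.resize(a,(400,300))]),cv2.resize(s[150:330,200:440],(400,300),interpolation=3).repeat(1,1) if False else np.hstack([cv2.resize(s[150:330,200:440],(400,300),interpolation=3)]*2)]))"
```

```text
time_s: 4.45
ee_pos: [497.5, -98.9, 103.0]
ee_rot: [180.0, 0.0, 94.5]
force: [-0.4, -0.5, 1.8]
gripper_width: 13.5
gripper_force: 20.0
time_s: 5.0
ee_pos: [502.8, -138.5, 187.2]
ee_rot: [179.6, 0.2, 94.4]
force: [0.3, 0.3, -1.9]
gripper_width: 13.4
gripper_force: 20.0
```

View pics/w34.png

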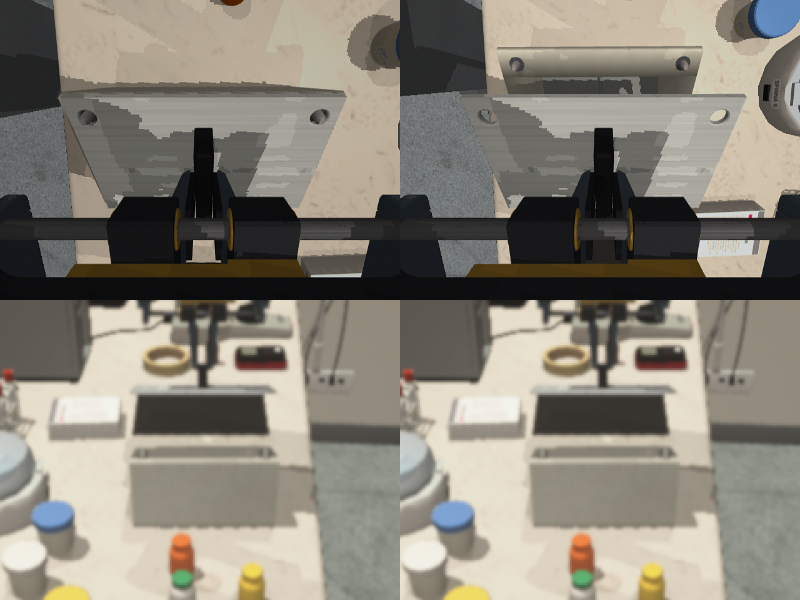

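The wrist view shows the cover lifted clear of the pins, still at the slope angle in the grip. The holes are at (139,186) and (512,186) in full wrist pixels, and the bay is open behind them. I'll carry it to the mat with the front edge low.

```bash
python3 -m jog '{"jaw":[0,0,0,0,0,0,0,0,0,0],"slide":[[-0.6,0,0],[-1,0,0],[-1,0,0],[-1,0,0],[-1,-0.05,0.5],[-1,-0.05,1],[-1,0,1],[-1,0,1],[-0.4,0,0.9],[0,0,0]],"spin":[0,0,0,0,0,0,0,0,0,0]}' 20
python3 -m jog '{"jaw":[0,0],"slide":[[0,0,0],[0,0,0]],"spin":[0,0]}' 10
```

```text
time_s: 6.1
ee_pos: [512.2, -374.5, 45.2]
ee_rot: [-179.5, -0.4, 94.3]
force: [-1.3, 1.1, -2.4]
gripper_width: 13.2
gripper_force: 20.0
time_s: 6.3
ee_pos: [516.3, -375.2, 52.4]
ee_rot: [179.9, 0.0, 94.5]
force: [0.1, 0.2, -1.2]
gripper_width: 13.7
gripper_force: 10.0
```

```bash
python3 -m jog '{"jaw":[0,0,0,0,0,0],"slide":[[0,0,0.15],[0,0,0.15],[0.17,0,0.14],[0.15,0,0.15],[0.14,0,0.16],[0,0,0]],"spin":[0,0,0,0,0,0]}' 10
python3 -m jog '{"jaw":[0,0,0,0],"slide":[[0.13,0,0.18],[0.11,0,0.18],[0,0,0.03],[0,0,0]],"spin":[0,0,0,0]}' 10
python3 -c "
from h import *
s,_=snap('side','s5');a,_=snap('wrist','w5')
cv2.imwrite('pics/w5v.png',np.hstack([cv2.resize(s[150:330,200:440],(400,300),interpolation=3),cv2.resize(a,(400,300))]))"
```

```text
time_s: 6.9
ee_pos: [514.3, -361.1, 28.3]
ee_rot: [-179.9, -0.1, 94.5]
force: [0.2, 0.9, -0.9]
gripper_width: 13.6
gripper_force: 10.0
time_s: 7.3
ee_pos: [513.9, -354.7, 16.9]
ee_rot: [-180.0, -0.0, 94.4]
force: [-0.1, -0.1, -1.2]
gripper_width: 14.1
gripper_force: 10.0
```

View pics/w5v.png

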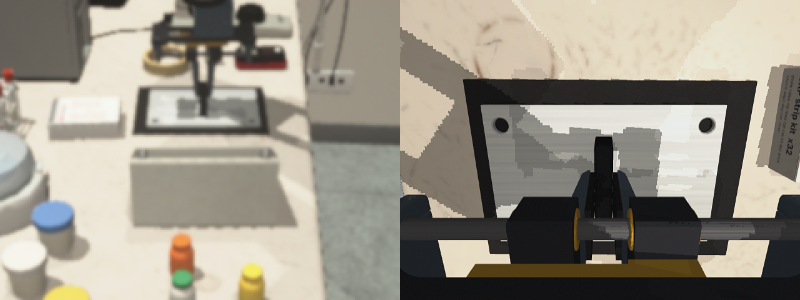

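The cover looks flat on the mat and centred. I'll release it and go to the nearer bottle.

```bash
python3 -m jog '{"jaw":[40,40,40,50,50,55,55,55,55,55],"slide":[[0,0,0],[0,0,0],[0,0,-0.5],[0,0,-1],[0,0,-1],[0.5,0,-1],[1,0.1,-1],[1,0.1,-0.3],[1,0.1,0],[1,0.1,0]],"spin":[0,0,0,0,0,0,0,0,0,0]}' 10
python3 -m jog '{"jaw":[55,55,55,55,55,55,55,55,55,55],"slide":[[1,0.1,0],[1,0.1,0],[1,0.1,0],[1,0.1,0],[1,0.1,0],[1,0.1,0],[1,0,0],[1,0,0],[1,0,0],[0,0,0]],"spin":[0,0,0,0,0,0,0,0,0,0]}' 10
python3 - <<'E'
from h import *
np.set_printoptions(precision=1,suppress=True)
a,m=snap('wrist','w6');h=cv2.cvtColor(a,cv2.COLOR_BGR2HSV);k=cv2.inRange(h,(45,80,40),(85,255,255))
n,l,s,c=cv2.connectedComponentsWithStats(k)
for i in range(1,n):
    if s[i,4]>40:print(c[i],s[i],onz(m,c[i],59))
print(env.state()['ee_pos'])
b,mb=snap('top','t6');hs=cv2.cvtColor(b,cv2.COLOR_BGR2GRAY)
E
```

```text
time_s: 8.4
ee_pos: [515.9, -218.8, 162.4]
ee_rot: [179.9, 0.1, 94.4]
force: [-0.4, 0.4, -0.1]
gripper_width: 54.7
gripper_force: 0.0
time_s: 9.4
ee_pos: [512.6, 53.8, 161.6]
ee_rot: [180.0, -0.1, 94.6]
force: [0.5, -0.5, 0.8]
gripper_width: 55.3
gripper_force: 0.0
[328.2 111.9] [ 311   93   36   38 1046] [507.6 146.2  59. ]
[512.7  52.2 161.6]
```

Bottle 1 from close by: (507,146.5), agreeing with the first measurement. Now I grasp it.

```bash
python3 -m jog '{"jaw":[55,55,55,55,55,55,55,55,55,55],"slide":[[1,0.02,0],[1,0.02,0],[1,0.02,0],[0.15,0,1],[0,0,1],[0,0,1],[0,0,1],[0,0,0.4],[0,0,0.1],[0,0,0]],"spin":[0,0,0,0,0,0,0,0,0,0]}' 15
python3 -m jog '{"jaw":[15,15,15],"slide":[[0,0,0],[0,0,0],[0,0,0]],"spin":[0,0,0]}' 15
python3 -c "
from h import *
snap('wrist','w7')"
```

```text
time_s: 10.5
ee_pos: [508.1, 145.0, 26.8]
ee_rot: [179.9, 0.0, 94.4]
force: [0.1, -0.9, 0.3]
gripper_width: 55.0
gripper_force: 0.0
time_s: 10.8
ee_pos: [507.9, 145.6, 27.2]
ee_rot: [179.9, -0.0, 94.4]
force: [0.3, 0.6, 0.1]
gripper_width: 33.4
gripper_force: 0.0
```

```bash
python3 -m jog '{"jaw":[15,15,15,15,15,15,15,15,15,15],"slide":[[0,0,0],[0,0,-0.5],[0,0,-1],[0,0,-1],[0,0,-1],[-0.5,0.05,-1],[-1,0.05,-0.9],[-1,0.05,0],[-1,0.06,0],[-1,0.06,0]],"spin":[0,0,0,0,0,0,0,0,0,0]}' 15
python3 -m jog '{"jaw":[15,15,15,15,15,15],"slide":[[-1,0.06,0],[-1,0.06,0],[-1,0.06,0],[-0.4,0.06,0],[0,0,0],[0,0,0]],"spin":[0,0,0,0,0,0]}' 15
python3 -c "
from h import *
a,_=snap('wrist','w8');t,_=snap('top','t8')
cv2.imwrite('pics/w8v.png',np.hstack([cv2.resize(a,(400,300)),cv2.resize(t[200:320,260:420],(400,300),interpolation=3)]))"
```

```text
time_s: 11.85
ee_pos: [525.8, 10.4, 188.7]
ee_rot: [179.9, 0.0, 94.5]
force: [0.3, -0.0, -0.0]
gripper_width: 14.9
gripper_force: 0.0
time_s: 12.45
ee_pos: [540.6, -88.9, 188.1]
ee_rot: [-180.0, -0.0, 94.4]
force: [-0.1, -0.0, 0.2]
gripper_width: 14.9
gripper_force: 0.0
```

View pics/w8v.png

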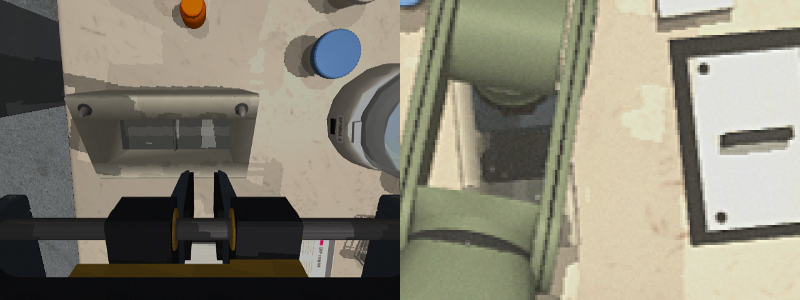

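The fingers are empty: the width is 14.9, so the bottle slipped or was never held. I need to see where it is.

```bash
python3 -c "
from h import *
np.set_printoptions(precision=1,suppress=True)
s,m=snap('side','s8');w,_=load('w7')
h=cv2.cvtColor(s,cv2.COLOR_BGR2HSV);k=cv2.inRange(h,(45,80,40),(85,255,255));k[:290]=0
n,l,st,c=cv2.connectedComponentsWithStats(k)
for i in range(1,n):
    if st[i,4]>40:print(c[i],st[i])
cv2.imwrite('pics/w9v.png',np.hstack([cv2.resize(w,(400,300)),cv2.resize(s[270:420,250:400],(300,300),interpolation=3)]))"
```

```text
[309.  316.8] [304 313  11   9  86]
[306.4 363.7] [301 359  12  11 111]
```

View pics/w9v.png

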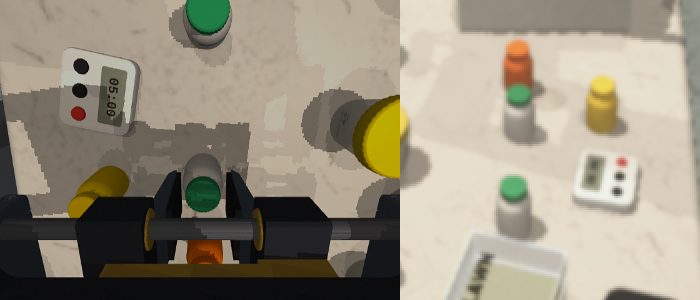

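Both bottles still stand unmoved: side caps at (309,317) and (306,364), the same as before. In w7 the finger gap was still wider than the bottle, so I lifted before the fingers had closed. I'll go back, grip a little lower and wait for force.

```bash
python3 -m jog '{"jaw":[30,55,55,55,55,55,55,55,55,55],"slide":[[1,-0.06,0],[1,-0.06,0],[1,-0.07,0],[1,-0.07,0],[1,-0.07,0],[1,-0.07,0],[1,-0.07,0],[0.92,-0.04,0],[0,0,1],[0,0,1]],"spin":[0,0,0,0,0,0,0,0,0,0]}' 15
python3 -m jog '{"jaw":[55,55,55,55,55,55],"slide":[[0,0,1],[0,0,1],[0,0,1],[0,0,0.4],[0,0,0.1],[0,0,0]],"spin":[0,0,0,0,0,0]}' 15
python3 -m jog '{"jaw":[15,15,15,15,15,15],"slide":[[0,0,0],[0,0,0],[0,0,0],[0,0,0],[0,0,0],[0,0,0]],"spin":[0,0,0,0,0,0]}' 15
```

```text
time_s: 13.6
ee_pos: [507.3, 148.2, 128.5]
ee_rot: [179.8, -0.0, 94.6]
force: [0.6, -0.1, -0.9]
gripper_width: 55.2
gripper_force: 0.0
time_s: 14.2
ee_pos: [507.7, 146.5, 23.8]
ee_rot: [179.9, -0.0, 94.5]
force: [-0.6, 0.1, -0.7]
gripper_width: 55.0
gripper_force: 0.0
time_s: 14.8
ee_pos: [507.3, 145.9, 23.5]
ee_rot: [180.0, 0.0, 94.4]
force: [-0.9, 0.2, 3.1]
gripper_width: 23.1
gripper_force: 13.4
```

Run:
```python
from h import *
np.set_printoptions(precision=1,suppress=True)
for f,n in (('w10','wrist'),('s10','side'),('w7',None)):
    a,m=snap(n,f) if n else load(f)
    h=cv2.cvtColor(a,cv2.COLOR_BGR2HSV);k=cv2.inRange(h,(45,80,30),(85,255,255))
    if n=='side':k[:290]=0
    N,l,s,c=cv2.connectedComponentsWithStats(k)
    for i in range(1,N):
        if s[i,4]>40:print(f,c[i],s[i],onz(m,c[i],59))
    if n!='side':
        T=env.state()['ee_pos']
        for z in (0,24,43,60):print(z,proj(m,[[507.3,146.5-16,z],[507.3,146.5+16,z],[507.3-16.5,146.5,z],[507.3+16.5,146.5,z]]).round().tolist())
```

```text
w10 [333.5  23.3] [ 298    0   73   55 3256] [501.6 263.5  59. ]
w10 [325.6 315.1] [ 299  286   54   59 2587] [507.7 148.3  59. ]
0 [[323.0, 296.0], [327.0, 246.0], [297.0, 269.0], [353.0, 273.0]]
24 [[322.0, 315.0], [327.0, 259.0], [294.0, 285.0], [356.0, 290.0]]
43 [[322.0, 332.0], [327.0, 272.0], [291.0, 301.0], [358.0, 305.0]]
60 [[322.0, 351.0], [327.0, 286.0], [287.0, 317.0], [362.0, 322.0]]
s10 [308.7 317.2] [304 313  10   9  70] [507.  147.6  59. ]
s10 [306.4 363.7] [301 359  12  11 111] [500.4 269.2  59. ]
w7 [332.1  23.7] [ 297    0   71   56 3224] [501.6 263.8  59. ]
w7 [324.2 310.7] [ 296  282   57   58 2557] [507.5 148.2  59. ]
0 [[322.0, 293.0], [326.0, 243.0], [296.0, 267.0], [351.0, 271.0]]
24 [[321.0, 311.0], [326.0, 256.0], [293.0, 282.0], [354.0, 286.0]]
43 [[321.0, 328.0], [326.0, 269.0], [290.0, 297.0], [357.0, 301.0]]
60 [[321.0, 346.0], [326.0, 282.0], [287.0, 312.0], [360.0, 318.0]]
```

```bash
python3 -c "
from h import *
a,_=load('w10');b,_=load('s10')
cv2.imwrite('pics/v10.png',np.hstack([cv2.resize(a[200:400,220:440],(440,400)),cv2.resize(b[230:350,255:355],(333,400),interpolation=3)]))
print(env.state())"
```

```text
{'time_s': 14.9, 'qpos': array([ 1.48105799e+01,  2.37490638e+01,  1.08955844e+02, -1.55863118e-02,
        4.72726908e+01,  1.03864269e+01]), 'qvel': array([-3.04492917e-02, -2.11762825e-02, -8.22989397e-05,  5.58618195e-02,
       -1.00030931e-01, -1.65273829e-02]), 'effort': array([ 1.56369950e-01, -3.90322781e+01, -1.68143535e+01,  1.36663467e-01,
       -1.34694474e-01,  8.97918144e-04]), 'ee_pos': array([507.36261793, 145.97259612,  23.48604873]), 'ee_rot': array([1.79975901e+02, 7.22748575e-03, 9.44347247e+01]), 'force': array([-0.6670907 , -1.15915608,  2.92583438]), 'torque': array([-0.08629362, -0.07314976,  0.00354637]), 'gripper_force': 13.535310477891471, 'gripper_width': 23.068764947829603}
```

View pics/v10.png

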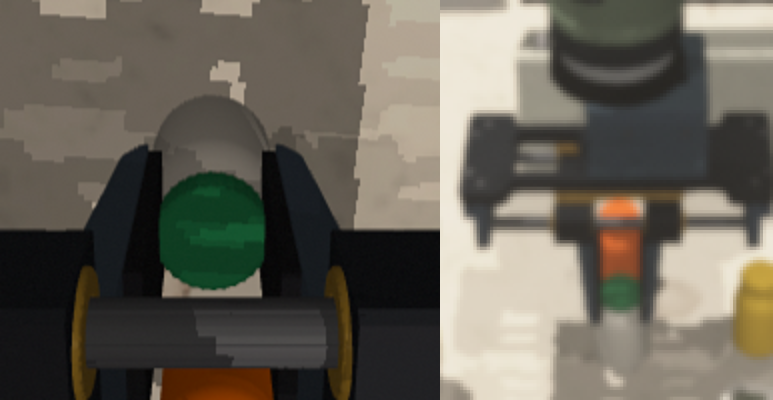

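The fingers hold the cap, not the body. In the crop the fingertips sit at the shoulder: a 50 px gap for 23.07 mm gives a depth of 180 mm, so tip height is about 45 mm, although the reported TCP is at 23.5. The real tips are roughly 20 mm above the reported TCP. I'll open, go lower while watching the force, and grip again.

```bash
python3 -m jog '{"jaw":[55,55,55,55,55,55,55],"slide":[[0,0,0],[0,0,0],[0,0,0],[0,0,0],[0,0,0],[0,0,0.2],[0,0,0.2]],"spin":[0,0,0,0,0,0,0]}' 15
python3 -c "
from h import *
snap('wrist','w11')"
python3 -m jog '{"jaw":[15,15,15,15,15,15,15],"slide":[[0,0,0],[0,0,0],[0,0,0],[0,0,0],[0,0,0],[0,0,0],[0,0,0]],"spin":[0,0,0,0,0,0,0]}' 15
python3 -c "
from h import *
a,m=snap('wrist','w12b')
g=cv2.cvtColor(a,cv2.COLOR_BGR2GRAY)
for r in range(250,300,5):print(r,g[r,270:385:5])"
```

```text
time_s: 15.6
ee_pos: [507.2, 146.0, 10.8]
ee_rot: [180.0, 0.0, 94.4]
force: [1.0, -0.5, -0.5]
gripper_width: 54.8
gripper_force: 0.0
time_s: 16.35
ee_pos: [507.3, 146.0, 11.3]
ee_rot: [180.0, 0.0, 94.4]
force: [0.7, -0.6, -0.5]
gripper_width: 31.7
gripper_force: 15.0
250 [102  99  99 100 100 101 101 101 101 100 101 100 100 100 101 100 101 101
 101 102 101 101 101]
255 [ 99  99 100 101 101 101 101 100 101 103  82  76  77  93 101 101 101 101
 101 100 101 101 101]
260 [ 99 101 100 101 101  99 100 102  72  75  75  75  75  73  69 103 101 101
  99 100 101 101 101]
265 [ 98 101 101 100 100 102 102  71  75  78  78  77  76  75  73  70 103 101
 101 101 101 102 100]
270 [ 99 101 103 101  80  80  69  74  77  79  78  80  79  77  75  71  66 101
 116  79  81  80 100]
275 [116  82  27  37  45  81  68  78  80  80  82  82  81  79  78  75  69 101
  54  45  29  43  80]
280 [42 28 28  9  6 71 70 71 82 86 87 89 88 83 79 77 73 67  8  8 29 29 26]
285 [ 26  26  28   9   8  64  70  73  94  98  99 101  99  97  93  84  76  69
   6  10  27  30  29]
290 [ 26  26  24  10   8  68  74  80 103 105 106 107 107 105 101  95  86  69
   8  10  12  30  30]
295 [ 27  26   7   9   6  70  80  85  88  95  95 111 110 109 108 103  96  74
   6  10  10  29  29]
```

```bash
python3 -m jog '{"jaw":[50,50,50,50,50,50,50],"slide":[[0,0,0],[0,0,0],[0,0,0],[0,0,0],[0,0,0.15],[0,0,0.15],[0,0,0]],"spin":[0,0,0,0,0,0,0]}' 15
python3 -m jog '{"jaw":[15,15,15,15,15,15],"slide":[[0,0,0],[0,0,0],[0,0,0],[0,0,0],[0,0,0],[0,0,0]],"spin":[0,0,0,0,0,0]}' 15
```

```text
time_s: 17.1
ee_pos: [506.5, 145.8, 1.4]
ee_rot: [-179.9, 0.0, 94.4]
force: [0.1, -1.3, 1.2]
gripper_width: 50.2
gripper_force: 0.0
time_s: 17.7
ee_pos: [507.2, 146.0, 2.3]
ee_rot: [180.0, 0.0, 94.4]
force: [0.2, 0.6, -0.3]
gripper_width: 32.3
gripper_force: 15.0
```

```bash
python3 -m jog '{"jaw":[15,15,15,15,15,15,15,15,15,15],"slide":[[0,0,-0.3],[0,0,-0.7],[0,0,-1],[0,0,-1],[0,0.05,-1],[-0.6,0.05,-1],[-1,0.05,0],[-1,0.05,0],[-1,0.06,0],[-1,0.06,0]],"spin":[0,0,0,0,0,0,0,0,0,0]}' 15
python3 -m jog '{"jaw":[15,15,15,15,15,15],"slide":[[-1,0.06,0],[-1,0.06,0],[-1,0.05,0],[-0.34,0,0],[0,0,0],[0,0,0]],"spin":[0,0,0,0,0,0]}' 15
python3 -c "
from h import *
np.set_printoptions(precision=1,suppress=True)
a,m=snap('wrist','w13')
b,mb=load('w8')
for q in((86*1.6,110*1.6),(241*1.6,109*1.6)):print(q,onz(mb,q,118.),onz(mb,q,114))
for x in (-31,31):
  for y in (-84,-2,2,84):
    u=np.array([-.080,.9968]);v=np.array([-.9968,-.080]);P=np.array([496.3,-84.0])+x*u+y*v
    print(x,y,proj(mb,[[*P,10]]).round(),proj(m,[[*P,10]]).round())"
```

```text
time_s: 18.7
ee_pos: [527.4, 8.0, 153.1]
ee_rot: [179.9, 0.0, 94.4]
force: [-0.0, 0.4, -0.5]
gripper_width: 31.9
gripper_force: 15.0
time_s: 19.3
ee_pos: [540.0, -89.5, 152.4]
ee_rot: [-180.0, -0.0, 94.4]
force: [-0.8, -0.3, -0.7]
gripper_width: 31.9
gripper_force: 15.0
(137.6, 176.0) [412.2 -47.8 118. ] [410.3 -48.4 114. ]
(385.6, 174.4) [577. -34. 118.] [577.6 -34.5 114. ]
-31 -84 [[366. 238.]] [[371. 248.]]
-31 -2 [[283. 238.]] [[279. 248.]]
-31 2 [[279. 238.]] [[275. 248.]]
-31 84 [[196. 238.]] [[184. 248.]]
31 -84 [[368. 174.]] [[373. 178.]]
31 -2 [[281. 175.]] [[277. 179.]]
31 2 [[276. 175.]] [[272. 179.]]
31 84 [[189. 175.]] [[176. 179.]]
```

Bottle 1 is held over the bay. The predicted bay floor corners match the picture (floor edges at about 195 and 368, rib at about 283). I'll lower it in.

```bash
python3 -m jog '{"jaw":[15,15,15,15,15,15,15],"slide":[[0,0,1],[0,0,1],[0,0,1],[0,0,1],[0,0,0.4],[0,0,0.13],[0,0,0]],"spin":[0,0,0,0,0,0,0]}' 15
python3 -m jog '{"jaw":[15,15],"slide":[[0,0,0.07],[0,0,0]],"spin":[0,0]}' 15
```

```text
time_s: 20.05
ee_pos: [540.7, -89.9, 16.8]
ee_rot: [180.0, 0.0, 94.5]
force: [0.3, 0.6, 0.1]
gripper_width: 32.2
gripper_force: 15.0
time_s: 20.25
ee_pos: [541.1, -90.4, 15.3]
ee_rot: [179.9, 0.0, 94.4]
force: [-0.3, 0.1, 0.3]
gripper_width: 32.0
gripper_force: 15.0
```

```bash
python3 -m jog '{"jaw":[15,15,15],"slide":[[0,0,0.07],[0,0,0],[0,0,0]],"spin":[0,0,0]}' 15
python3 -m jog '{"jaw":[15,15],"slide":[[0,0,0.04],[0,0,0]],"spin":[0,0]}' 15
```

```text
time_s: 20.55
ee_pos: [540.3, -90.4, 12.3]
ee_rot: [180.0, 0.0, 94.4]
force: [-0.6, -0.3, -0.4]
gripper_width: 31.7
gripper_force: 15.0
time_s: 20.75
ee_pos: [540.4, -90.5, 12.2]
ee_rot: [180.0, 0.0, 94.4]
force: [-1.7, 0.1, 7.9]
gripper_width: 32.1
gripper_force: 15.0
```

```bash
python3 -m jog '{"jaw":[44,44,44,44,44,44,44,55,55,55],"slide":[[0,0,0],[0,0,0],[0,0,0],[0,0,-0.4],[0,0,-1],[0,0,-1],[0,0,-1],[0,0,-1],[0.6,0,-0.7],[1,-0.05,0]],"spin":[0,0,0,0,0,0,0,0,0,0]}' 15
python3 -m jog '{"jaw":[55,55,55,55,55,55,55,55,55,55],"slide":[[1,-0.05,0],[1,-0.06,0],[1,-0.06,0],[1,-0.07,0],[1,-0.07,0],[1,-0.07,0],[1,-0.07,0],[1,-0.07,0],[0,0,0],[0,0,0]],"spin":[0,0,0,0,0,0,0,0,0,0]}' 15
python3 - <<'E'
from h import *
np.set_printoptions(precision=1,suppress=True)
print(env.state()['ee_pos'])
for f,n in (('w14','wrist'),('t14','top'),('s14','side')):
    a,m=snap(n,f)
    h=cv2.cvtColor(a,cv2.COLOR_BGR2HSV);k=cv2.inRange(h,(45,80,40),(85,255,255))
    N,l,s,c=cv2.connectedComponentsWithStats(k)
    for i in range(1,N):
        if s[i,4]>15:
            z=69 if n!='wrist' and (c[i][0]>240 if n=='top' else c[i][1]<310) else 59
            print(f,c[i],s[i],z,onz(m,c[i],z))
E
```

```text
time_s: 21.75
ee_pos: [537.7, -43.5, 168.3]
ee_rot: [179.5, 0.1, 94.3]
force: [-0.5, 0.6, -1.0]
gripper_width: 55.0
gripper_force: 0.0
time_s: 22.75
ee_pos: [500.8, 195.7, 164.4]
ee_rot: [180.0, 0.0, 94.5]
force: [0.7, -0.7, 0.2]
gripper_width: 54.7
gripper_force: 0.0
[500.8 195.7 164.4]
w14 [333.1 141.4] [316 124  35  36 972] 59 [501.3 267.8  59. ]
t14 [307.4 245.5] [304 242   8   8  59] 69 [539.  -89.3  69. ]
s14 [306.5 363.7] [301 359  12  11 113] 59 [500.2 269.2  59. ]
```

Bottle 1 stands in the bay; its cap is at (539,-89), as placed. Bottle 2 is at (501,268).

```bash
python3 -m jog '{"jaw":[55,55,55,55,55,55,55,55,55,55],"slide":[[0.8,0.06,0],[0.8,0.06,0],[0.8,0.07,0],[0,0,1],[0,0,1],[0,0,1],[0,0,1],[0,0,1],[0,0,0.38],[0,0,0]],"spin":[0,0,0,0,0,0,0,0,0,0]}' 15
python3 -m jog '{"jaw":[15,15,15,15,15,15],"slide":[[0,0,0],[0,0,0],[0,0,0],[0,0,0],[0,0,0],[0,0,0]],"spin":[0,0,0,0,0,0]}' 15
```

```text
time_s: 23.9
ee_pos: [500.3, 266.5, 1.2]
ee_rot: [-179.8, 0.1, 94.4]
force: [0.3, 0.5, 1.0]
gripper_width: 55.3
gripper_force: 0.0
time_s: 24.5
ee_pos: [501.9, 268.1, 3.9]
ee_rot: [179.9, -0.0, 94.4]
force: [-0.6, -0.1, 6.3]
gripper_width: 32.2
gripper_force: 15.0
```

```bash
python3 -m jog '{"jaw":[15,15,15,15,15,15,15,15,15,15],"slide":[[0,0,-0.3],[0,0,-0.7],[0,0,-1],[0,0,-1],[0,0,-1],[-0.6,-0.1,-1],[-1,-0.21,0],[-1,-0.21,0],[-1,-0.21,0],[-1,-0.21,0]],"spin":[0,0,0,0,0,0,0,0,0,0]}' 15
python3 -m jog '{"jaw":[15,15,15,15,15,15,15,15,15,15],"slide":[[-1,-0.21,0],[-1,-0.21,0],[-1,-0.21,0],[-1,-0.21,0],[-1,-0.21,0],[-1,-0.21,0],[-1,-0.21,0],[-0.42,-0.11,0],[0,0,0],[0,0,0]],"spin":[0,0,0,0,0,0,0,0,0,0]}' 15
```

```text
time_s: 25.5
ee_pos: [483.0, 126.9, 153.0]
ee_rot: [180.0, 0.0, 94.5]
force: [0.2, -1.0, 0.2]
gripper_width: 32.2
gripper_force: 15.0
time_s: 26.5
ee_pos: [453.6, -97.0, 152.6]
ee_rot: [180.0, -0.0, 94.4]
force: [-0.5, 0.4, -1.4]
gripper_width: 32.3
gripper_force: 15.0
```

```bash
python3 -m jog '{"jaw":[15,15,15,15,15,15,15,15],"slide":[[0,0,1],[0,0,1],[0,0,1],[0,0,1],[0,0,0.35],[0,0,0.1],[0,0,0.07],[0,0,0]],"spin":[0,0,0,0,0,0,0,0]}' 15
python3 -m jog '{"jaw":[15,15],"slide":[[0,0,0.05],[0,0,0]],"spin":[0,0]}' 15
```

```text
time_s: 27.3
ee_pos: [454.6, -97.6, 17.9]
ee_rot: [179.9, 0.0, 94.5]
force: [0.2, -1.1, -0.2]
gripper_width: 31.8
gripper_force: 15.0
time_s: 27.5
ee_pos: [454.0, -97.8, 16.1]
ee_rot: [179.9, 0.0, 94.4]
force: [-0.7, -0.1, -0.8]
gripper_width: 32.2
gripper_force: 15.0
```

```bash
python3 -m jog '{"jaw":[15,15],"slide":[[0,0,0.06],[0,0,0]],"spin":[0,0]}' 15
python3 -m jog '{"jaw":[15,15],"slide":[[0,0,0.05],[0,0,0]],"spin":[0,0]}' 15
python3 -m jog '{"jaw":[15,15],"slide":[[0,0,0.04],[0,0,0]],"spin":[0,0]}' 15
```

```text
time_s: 27.7
ee_pos: [453.9, -97.8, 13.9]
ee_rot: [179.9, 0.0, 94.4]
force: [-0.3, -0.6, 0.7]
gripper_width: 32.1
gripper_force: 15.0
time_s: 27.9
ee_pos: [454.0, -97.9, 13.6]
ee_rot: [179.9, 0.0, 94.4]
force: [-3.6, 0.4, 13.9]
gripper_width: 32.2
gripper_force: 15.0
time_s: 28.1
ee_pos: [454.0, -97.9, 12.9]
ee_rot: [179.9, 0.0, 94.4]
force: [-4.5, 0.6, 18.0]
gripper_width: 32.2
gripper_force: 15.0
```

```bash
python3 -m jog '{"jaw":[44,44,44,44,44,44,44,44,44,44],"slide":[[0,0,0],[0,0,0],[0,0,0],[0,0,-0.4],[0,0,-1],[0,0,-1],[0,0,-1],[0,0,-1],[-0.6,0.1,-0.7],[-1,0.15,0]],"spin":[0,0,0,0,0,0,0,0,0,0]}' 15
python3 -m jog '{"jaw":[44,44,44,44,44,44,44,44,44,44],"slide":[[-1,0.15,0],[-1,0.15,0],[-1,0.15,0],[-1,0.15,0],[-1,0.15,0],[-1,0.15,0],[-1,0.18,0],[-0.1,0,1],[0,0,1],[0,0,0]],"spin":[0,0,0,0,0,0,0,0,0,0]}' 15
python3 - <<'E'
from h import *
np.set_printoptions(precision=1,suppress=True)
print(env.state()['ee_pos'],env.state()['ee_rot'])
a,m=snap('wrist','w15');t,mt=snap('top','t15')
h=cv2.cvtColor(t,cv2.COLOR_BGR2HSV);k=cv2.inRange(h,(45,80,40),(85,255,255))
N,l,s,c=cv2.connectedComponentsWithStats(k)
for i in range(1,N):
    if s[i,4]>15:print('cap',c[i],s[i],onz(mt,c[i],69))
b,mb=load('w5');C=[]
for q in((101*1.6,125*1.6),(307*1.6,125*1.6)):
    p,c=dark(b,q,14,90);C.append(onz(mb,c,8));print('w5 hole',c,len(p),C[-1])
for P in C:
    q=proj(m,[P])[0];print('pred',q)
    if 15<q[1]<465:
        p,c=dark(a,q,18,90);print(c,len(p),onz(m,c,8))
E
```

```text
time_s: 29.1
ee_pos: [466.6, -145.0, 167.0]
ee_rot: [179.7, 0.1, 94.6]
force: [0.2, -0.6, -0.3]
gripper_width: 44.0
gripper_force: 0.0
time_s: 30.1
ee_pos: [510.5, -353.1, 99.0]
ee_rot: [-179.5, -0.4, 94.4]
force: [0.1, -0.5, 0.1]
gripper_width: 44.1
gripper_force: 0.0
[ 510.5 -353.1   99. ] [-179.5   -0.4   94.4]
cap [307.5 245.6] [304 242   8   9  61] [538.9 -89.5  69. ]
cap [311. 277.] [307 273   9   9  67] [452.5 -97.1  69. ]
w5 hole [161.1 200.2] 477 [ 425.5 -316.     8. ]
w5 hole [490.1 200.1] 443 [ 596.3 -302.7    8. ]
pred [213.  183.4]
[213.2 183.6] 256 [ 425.7 -316.1    8. ]
pred [449.3 183.4]
[449.3 183.6] 243 [ 596.2 -302.9    8. ]
```

Both bottles stand in the bay, caps at (539,-89) and (452,-97). The cover lies undisturbed on the mat: hole positions give its origin as (514.6,-357.3), yaw 94.45. I'll grip the handle 30 mm up from its middle with a light grip, so it swings to the slope angle as I lift.

```bash
python3 -m jog '{"jaw":[44,44,44,44,44,44,44],"slide":[[0.4,0.06,0],[0.45,0.06,0.6],[0,0,1],[0,0,0.8],[0,0,0.5],[0,0,0.17],[0,0,0]],"spin":[0,0,0,0,0,0,0]}' 4
python3 -m jog '{"jaw":[0,0,0,0,0,0,0],"slide":[[0,0,0],[0,0,0],[0,0,0],[0,0,0],[0,0,0],[0,0,0],[0,0,0]],"spin":[0,0,0,0,0,0,0]}' 4
python3 -m jog '{"jaw":[0,0,0,0,0,0],"slide":[[-0.11,0,-0.27],[-0.13,0,-0.26],[-0.15,0,-0.25],[-0.17,0,-0.24],[-0.19,0,-0.22],[0,0,0]],"spin":[0,0,0,0,0,0]}' 4
python3 - <<'E'
from h import *
np.set_printoptions(precision=1,suppress=True)
print(env.state()['ee_pos'],env.state()['ee_rot'])
a,m=snap('wrist','w16')
o=np.array([514.6,-357.3]);u=np.array([-.0776,.997]);v=np.array([-.997,-.0776])
for th in(0,25):
    e=o-65*u
    for s in(86,-86):
        t=np.radians(th);P=[*(e+113*np.cos(t)*u-5*np.sin(t)*u+s*v),3+113*np.sin(t)+5*np.cos(t)];print(th,np.array(P),proj(m,[P]))
cv2.imwrite('pics/v16.png',np.hstack([cv2.resize(a,(400,300))]))
E
```

```text
time_s: 30.9
ee_pos: [515.7, -328.7, 12.7]
ee_rot: [179.9, 0.0, 94.5]
force: [0.3, 0.5, -0.2]
gripper_width: 43.9
gripper_force: 0.0
time_s: 31.6
ee_pos: [514.8, -329.3, 12.3]
ee_rot: [-180.0, 0.0, 94.4]
force: [-3.2, 0.2, 5.1]
gripper_width: 14.1
gripper_force: 4.0
time_s: 32.2
ee_pos: [517.8, -353.1, 50.4]
ee_rot: [179.9, 0.1, 94.4]
force: [1.2, -0.5, -0.7]
gripper_width: 13.9
gripper_force: 4.0
[ 517.8 -353.1   50.4] [179.9   0.1  94.4]
0 [ 425.1 -316.1    8. ] [[176.  193.1]]
0 [ 596.6 -302.8    8. ] [[461.  192.6]]
25 [ 426.1 -328.8   55.3] [[144.2 234.3]]
25 [ 597.6 -315.4   55.3] [[490.4 233.6]]
```

```bash
cat >> h.py <<'E'
def holes(a,thr=None,roi=(90,290)):
    "round hole-like blobs (dark on bright or bright on grey), by ellipse fit"
    g=cv2.cvtColor(a,cv2.COLOR_BGR2GRAY);out=[]
    for t in range(40,200,10):
        cs,_=cv2.findContours((g<t).astype(np.uint8),cv2.RETR_LIST,cv2.CHAIN_APPROX_NONE)
        for c in cs:
            if len(c)<30:continue
            (x,y),(p,q),an=cv2.fitEllipse(c);A=cv2.contourArea(c)
            if roi[0]<y<roi[1] and 12<p<40 and 12<q<40 and p/q>.6 and abs(A/(np.pi*p*q/4)-1)<.08:out.append((t,round(x,1),round(y,1),round(p,1),round(q,1)))
    return out
E
python3 -c "
from h import *
a,m=load('w16')
for o in holes(a):print(*o)
print('w4');a,m=load('w4')
for o in holes(a):print(*o)
"
```

```text
w4
```

```bash
python3 -c "
from h import *
np.set_printoptions(precision=1,suppress=True)
a,m=load('w16')
for q in((176,193),(461,193),(144,234),(490,234)):
  g=cv2.cvtColor(a,cv2.COLOR_BGR2GRAY)[q[1]-30:q[1]+30,q[0]-30:q[0]+30]
  print(q);print(g[::5,::5])
"
```

```text
(176, 193)
[[ 24  24  24  24  26  19  21  21  20  21  27  45]
 [ 25  25  25  26  24  22  21  23  22  24  25  27]
 [ 25  25  23  23  24  22  22  20  31  26  26  26]
 [ 26  24  23  25  25  21  23  22  30  29  31  29]
 [ 24  25  26  24  24  20  22  23  29  29  30  30]
 [ 25  25  25  25  28  22  22  21  26  25  31  29]
 [ 25  25  25  23  25  21  22  21  22  25  24  28]
 [ 25  25  24  27  24  22  22  22  24  22  23  21]
 [110 110 108 108 108 108 108 128 127 127 127 126]
 [120 120 120 106 107 107 106 130 127 128 129 128]
 [127 127 127 109 109 109 109 109 108 135 133 132]
 [127 127 128 128 110 110 110 111 110 110 137 134]]
(461, 193)
[[ 42  43  42  43  43  41  41  42  43  43  42  41]
 [ 41  40  41  42  41  39  43  43  41  41  42  41]
 [ 43  43  41  43  43  42  42  43  43  44  41  41]
 [ 43  41  42  42  43  43  42  44  41  42  43  40]
 [ 26  26  27  26  26  26  43  43  43  44  40  43]
 [ 27  28  28  27  26  28  26  44  43  43  43  42]
 [ 25  27  27  27  26  27  26  41  42  43  41  45]
 [ 26  27  26  27  27  28  40  44  43  44  43  42]
 [160 158 158 157 159 161 160 160 160 133 160 159]
 [203 
[... 695 characters left out ...]
129 130 129 130 129 130]
 [134 131 133 134 134 125 124 126 125 125 124 124]]
(490, 234)
[[159 159 159 158 134 133 158 157 157 157 157 156]
 [224 224 224 208 209 210 209 208 209 209 208 208]
 [224 224 224 209 210 209 209 209 209 208 209 208]
 [226 226 226 211 211 211 211 210 209 209 209 209]
 [224 224 210 210 209 209 210 160  76  95 213 208]
 [226 227 214 215 214 218  38  45  44  45  88 215]
 [228 229 215 216 216  31  40  46  43 106 135 214]
 [214 210 209 209 209 182 161 129 128 146 200 206]
 [210 210 210 211 211 212 228 231 225 210 211 210]
 [207 206 206 206 205 205 205 204 204 204 203 203]
 [227 216 216 216 216 215 214 215 215 215 215 214]
 [225 211 212 212 211 211 210 211 210 210 210 227]]
```

View pics/v16.png

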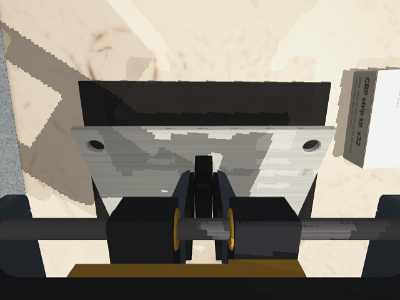

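w16 shows the cover tilted with its front edge on the mat. The holes are at (154,232) and (499,231), 345 px apart, against 346 predicted for 25°, so the swing worked. I'll lock the grip, lift, and measure the holes in the tool frame against the pins.

```bash
python3 -m jog '{"jaw":[0,0,0,0,0],"slide":[[0,0,0],[0,0,0],[0,0,-0.5],[0,0,-0.5],[0,0,0]],"spin":[0,0,0,0,0]}' 40
python3 - <<'E'
from h import *
np.set_printoptions(precision=2,suppress=True,linewidth=200)
a,m=snap('wrist','w17')
print(env.state()['ee_pos'],env.state()['ee_rot'])
def tool(m,uv,P=None):pass
for f,g0 in(('w16',((154,232),(499,231))),('w17',((154,232),(499,231))),('w4',((139,186),(511,186))),('w3',((141,189),(510,187)))):
    im,mm=load(f);g=cv2.cvtColor(im,cv2.COLOR_BGR2GRAY)
    for q in g0:
        k=g[q[1]-22:q[1]+22,q[0]-24:q[0]+24].astype(int)
        if f in('w16','w17'):
            p,c=dark(im,q,22,80);print(f,c,len(p),p.min(0),p.max(0))
        else:
            print(f,q);print(k[::3,::3])
E
```

```text
time_s: 32.75
ee_pos: [517.8, -351.9, 80.5]
ee_rot: [179.9, 0.1, 94.4]
force: [0.4, 0.3, -2.1]
gripper_width: 13.4
gripper_force: 40.0
[ 517.08 -351.5    79.38] [179.96   0.03  94.44]
w16 [154.41 231.23] 242 [143. 224.] [166. 238.]
w16 [496.15 230.6 ] 227 [485. 224.] [508. 237.]
w17 [162.05 233.16] 63 [159. 227.] [166. 238.]
w17 [489.4  232.39] 75 [485. 226.] [493. 237.]
w4 (139, 186)
[[118 118 118 119 118 119 119 119 119 119 104 105 105 105 104 106]
 [119 119 119 119 119 119 119 120 120 119 120 105 106 106 105 106]
 [116 117 118 117 118 117 118 118 119 118 119 104 104 104 104 105]
 [119 120 120 119 119 121 121 121 121 120 120 106 107 107 107 107]
 [117 116 117 118 105  73 113 116 102 108 121 116 104 105 104 105]
 [115 116 116 112  79 100 117 123 117  95 102 110 102 102 101 102]
 [120 120 119  79  63 119  98 120 110  92 101 127 110 118 105 105]
 [119 118 119  92  62  65 105 112 114  89  99 126 124 103 107 106]
 [117 119 119  98  80  71  66 127 123  85  98 124 125 122 107 107]
 [122 122 123 122 100  73  84  73 121  89 118 125 126 124 107 108]
 [120 119 120 120 119 114  91  88  90  92 
[... 2653 characters left out ...]
  99  54  51  78 129 150 150]
 [154 154 154 154 155  88  73  85  93 100  97  33  57  96 156 154]
 [154 154 155 156  80  55  70  82  93  99 104  32  56 105 157 155]
 [158 158 157 159  41  53  60  79  92 102 110 107  59 109 158 156]
 [152 152 152 128  30  48  59  75  92 109 121 111  69 114 152 152]
 [149 149 150 156  26  29  53  66  83 110 126 114 126 150 148 148]
 [155 154 154 164 106 101  53  52  74 125 121 125 152 154 153 153]
 [153 153 152 152 166 158 125 116  53 119 132 153 152 152 152 152]
 [151 144 151 151 151 154 156 156 152 150 150 149 149 149 150 149]
 [148 149 148 147 147 148 147 147 147 147 146 147 146 145 146 145]
 [151 151 151 150 151 150 150 150 151 150 150 150 150 150 150 149]]
```

```bash
cat >> h.py <<'E'
def rim(im,q,d=16,w=24,hh=18):
    g=cv2.GaussianBlur(cv2.cvtColor(im,cv2.COLOR_BGR2GRAY),(3,3),0).astype(int)[q[1]-hh:q[1]+hh,q[0]-w:q[0]+w]
    bg=np.median(np.r_[g[:3].ravel(),g[-3:].ravel()]);k=cv2.morphologyEx((abs(g-bg)>d).astype(np.uint8),cv2.MORPH_CLOSE,np.ones((5,5)))
    k=cv2.morphologyEx(k,cv2.MORPH_OPEN,np.ones((3,3)));n,l,s,c=cv2.connectedComponentsWithStats(k);i=1+np.argmax(s[1:,4])
    return np.array([q[0]-w+s[i,0]+s[i,2]/2-.5,q[1]-hh+s[i,1]+s[i,3]/2-.5]),s[i]
def cam3(m,c1,c2,L=172.):
    "two holes, equal depth assumed, mid point in world"
    Z=m['fx']*L/np.linalg.norm(c1-c2);q=(c1+c2)/2
    o,d=ray(m,q);T=np.array(m['camera_from_world']);return o+d*Z/abs((T[:3,:3]@d)[2])
E
python3 - <<'E'
from h import *
np.set_printoptions(precision=1,suppress=True,linewidth=200)
tcp={'w3':[497.5,-98.9,103.0],'w4':[502.8,-138.5,187.2],'w16':[517.8,-353.1,50.4],'w17':[517.1,-351.5,79.4]}
for f,g0 in(('w16',((154,232),(497,231))),('w17',((154,232),(497,231))),('w4',((138,187),(511,186))),('w3',((140,188),(511,186)))):
    im,m=load(f)
    for d in(12,18,24):
        r=[rim(im,q,d) for q in g0];P=cam3(m,r[0][0],r[1][0]);T=np.array(m['camera_from_world']);cp=-T[:3,:3].T@T[:3,3]
        print(f,d,r[0][0],r[0][1],r[1][0],r[1][1],'P',P,'P-cam',P-cp,'P-tcp',P-tcp[f])
E
```

```text
w16 12 [157.5 228. ] [  8   0  40  29 704] [498. 234.] [ 10  10  31  23 542] P [ 517.  -321.1   51.8] P-cam [   5.5  -50.6 -190.3] P-tcp [-0.8 32.   1.4]
w16 18 [152.5 232.5] [  9  10  28  18 398] [498.5 232.5] [ 11  10  30  20 478] P [ 515.8 -321.1   55. ] P-cam [   4.4  -50.6 -187.1] P-tcp [-2.  32.   4.6]
w16 24 [153.  231.5] [ 10  10  27  16 341] [498.5 232.5] [ 11  10  30  20 465] P [ 515.9 -321.    54.7] P-cam [   4.5  -50.5 -187.4] P-tcp [-1.9 32.1  4.3]
w17 12 [158. 228.] [  9   0  39  29 453] [498.  234.5] [ 10  11  31  22 524] P [ 517.  -320.2   81.7] P-cam [   5.7  -50.8 -190.5] P-tcp [-0.1 31.3  2.3]
w17 18 [146.5 234. ] [ 9 13 16 15 90] [498.5 234.5] [ 11  11  30  22 482] P [ 514.3 -320.1   88.6] P-cam [   2.9  -50.6 -183.7] P-tcp [-2.8 31.4  9.2]
w17 24 [162.5 233.5] [29 14  8 12 73] [498.5 233.5] [ 11  12  30  18 440] P [ 518.5 -321.8   79.8] P-cam [   7.1  -52.4 -192.5] P-tcp [ 1.4 29.7  0.4]
w4 12 [142.5 188. ] [ 10   7  38  25 374] [511.5 187. ] [  9   6  32  27 632] P [499.7 -83.4 197.3] P-cam [   4.3  -27.6 -181.5] P-tcp [-3.1 55.1 10.1]
w4 18 [136.5 186.5] [ 10   7  26  22 219] [511.5 186. ] [  9   6  32  25 572] P [498.3 -82.5 200. ] P-cam [   2.8  -26.7 -178.8] P-tcp [-4.5 56.  12.8]
w4 24 [134.  186.5] [ 11   8  19  20 139] [512. 186.] [ 10   7  31  23 537] P [497.8 -82.3 201.4] P-cam [   2.3  -26.6 -177.4] P-tcp [-5.  56.2 14.2]
w3 12 [139.5 187.5] [  8   5  32  26 650] [511.  186.5] [  8   6  33  26 663] P [493.6 -43.4 114.5] P-cam [   2.2  -26.8 -180.4] P-tcp [-3.9 55.5 11.5]
w3 18 [139.5 187. ] [  8   5  32  25 561] [511. 186.] [  8   6  33  25 637] P [493.5 -43.2 114.4] P-cam [   2.2  -26.6 -180.5] P-tcp [-4.  55.7 11.4]
w3 24 [140.  187.5] [  9   6  31  24 481] [511. 186.] [  8   6  33  25 617] P [493.7 -43.3 114.2] P-cam [   2.3  -26.7 -180.7] P-tcp [-3.8 55.6 11.2]
```

Hole mid-point at home is (493.6,-43.3,114.4), agreeing with the first triangulation. The held cover is tilted 24.8°, so home for this grip is TCP (495.4,-74.5,109.6). I'll go to a stand-off 60 mm out along the pins and measure again.

```bash
python3 -m jog '{"jaw":[0,0,0,0,0,0,0,0,0,0],"slide":[[0,0,-0.6],[0.3,0,-1],[0.6,0,-1],[0.9,0,-0.25],[0.9,0,0],[0.9,0,0],[0.9,0,0],[0.9,0,0],[0.9,0,0],[0.9,0,0]],"spin":[0,0,0,0,0,0,0,0,0,0]}' 40
python3 -m jog '{"jaw":[0,0,0,0,0],"slide":[[0.6,0,0],[0.4,0,0],[0.2,0,0],[0,0,0],[0,0,0]],"spin":[0,0,0,0,0]}' 40
python3 - <<'E'
from h import *
np.set_printoptions(precision=1,suppress=True,linewidth=200)
im,m=snap('wrist','w18');s,ms=snap('side','s18');print(env.state()['ee_pos'],env.state()['ee_rot'])
T=np.array(m['camera_from_world']);cp=-T[:3,:3].T@T[:3,3];print('cam-tcp',cp-env.state()['ee_pos'])
for d in(10,14,18,24):
    r=[rim(im,q,d) for q in((153,234),(498,234))];P=cam3(m,r[0][0],r[1][0]);print(d,r[0],r[1],P,P-cp)
g=cv2.cvtColor(im,cv2.COLOR_BGR2GRAY)
for q in((153,234),(498,234)):print(g[q[1]-21:q[1]+21:3,q[0]-27:q[0]+27:3])
E
```

```text
time_s: 33.8
ee_pos: [499.1, -134.7, 163.2]
ee_rot: [-179.9, -0.1, 94.4]
force: [0.6, -0.6, -2.7]
gripper_width: 13.0
gripper_force: 40.0
time_s: 34.3
ee_pos: [497.5, -100.9, 164.3]
ee_rot: [-180.0, 0.0, 94.4]
force: [0.2, 0.4, -1.8]
gripper_width: 13.3
gripper_force: 40.0
[ 497.5 -101.   164.5] [180.    0.   94.4]
cam-tcp [ -5.9  82.4 191.8]
10 (array([169.5, 233.5]), array([ 34,   0,  14,  36, 258], dtype=int32)) (array([499., 234.]), array([ 11,   7,  29,  23, 503], dtype=int32)) [500.3 -71.8 159.9] [   8.7  -53.2 -196.3]
14 (array([150. , 234.5]), array([  9,  10,  25,  18, 164], dtype=int32)) (array([499. , 234.5]), array([ 11,   8,  29,  22, 464], dtype=int32)) [495.  -69.5 170.9] [   3.4  -50.9 -185.3]
18 (array([149.5, 234. ]), array([  9,  10,  24,  17, 144], dtype=int32)) (array([499., 233.]), array([ 11,   8,  29,  19, 444], dtype=int32)) [494.9 -69.  171.1] [   3.3  -50.4 -185.1]
24 (array([146.5, 234. ]), array([10, 11, 16, 15, 95], dtype=int32)) (array([499. , 233.5]), array([ 11,   9,  29,  18, 413], dtype=int32)) [494.1 -68.7 172.7] [   2.5  -50.1 -183.5]
[[112 113 11
[... 1389 characters left out ...]
177 125 161 160 160 159]
 [165 165 165 165 164 165 186 194 194 194 194 194 181  79 144 165 166 165]
 [166 167 166 166 166 188 193 193 193 193 194 197  66  58 107 165 166 166]
 [168 167 167 167 158 193 191 191 192 194 199  87  74 103 146 166 165 166]
 [166 166 165 164 154 155 196 194 182 114  85  85  84 128 166 164 163 163]
 [162 162 162 163 164  90 119 116 113 107  96 112 150 161 161 160 160 159]
 [164 164 165 164 164 177 166 153 153 169 175 160 164 163 165 164 164 173]
 [163 163 162 162 161 161 162 167 167 163 161 161 160 160 161 160 160 193]
 [158 158 158 158 158 158 158 158 159 158 158 158 157 156 157 156 161 192]
 [165 165 164 164 164 164 164 165 164 164 164 164 164 164 164 165 193 191]]
```

```bash
python3 -m jog '{"jaw":[0,0,0,0,0],"slide":[[0.2,0,0.41],[0.2,0,0.41],[0.2,0,0.41],[0,0,0],[0,0,0]],"spin":[0,0,0,0,0]}' 40
python3 -m jog '{"jaw":[0,0,0],"slide":[[0.07,0,0.15],[0.06,0,0.12],[0,0,0]],"spin":[0,0,0]}' 40
python3 -m jog '{"jaw":[0,0,0],"slide":[[0.03,0,0.06],[0.03,0,0.06],[0,0,0]],"spin":[0,0,0]}' 40
```

```text
time_s: 34.9
ee_pos: [496.2, -82.9, 127.8]
ee_rot: [180.0, 0.0, 94.4]
force: [-0.3, 0.3, -2.5]
gripper_width: 13.4
gripper_force: 40.0
time_s: 35.2
ee_pos: [495.4, -78.3, 119.2]
ee_rot: [-180.0, -0.0, 94.4]
force: [-0.8, 0.2, -1.8]
gripper_width: 13.2
gripper_force: 40.0
time_s: 35.5
ee_pos: [495.4, -76.5, 115.8]
ee_rot: [-180.0, 0.0, 94.4]
force: [0.4, -0.1, -1.1]
gripper_width: 13.1
gripper_force: 40.0
```

```bash
python3 -m jog '{"jaw":[0,0,0],"slide":[[0.03,0,0.06],[0.03,0,0.06],[0,0,0]],"spin":[0,0,0]}' 25
python3 -m jog '{"jaw":[0,0],"slide":[[0.02,0,0.05],[0,0,0]],"spin":[0,0]}' 15
python3 -m jog '{"jaw":[0,0],"slide":[[0.02,0,0.04],[0,0,0]],"spin":[0,0]}' 10
python3 -m jog '{"jaw":[0,0],"slide":[[0.01,0,0.04],[0,0,0]],"spin":[0,0]}' 10
```

```text
time_s: 35.8
ee_pos: [495.2, -74.7, 112.0]
ee_rot: [-180.0, -0.0, 94.4]
force: [-0.2, 0.3, -1.5]
gripper_width: 13.5
gripper_force: 25.0
time_s: 36.0
ee_pos: [495.2, -74.2, 110.7]
ee_rot: [-180.0, -0.0, 94.4]
force: [-1.0, -0.6, -3.1]
gripper_width: 14.0
gripper_force: 15.0
time_s: 36.2
ee_pos: [495.5, -73.9, 110.0]
ee_rot: [180.0, 0.0, 94.4]
force: [-0.7, -0.6, 1.0]
gripper_width: 13.5
gripper_force: 10.0
time_s: 36.4
ee_pos: [495.5, -73.9, 109.9]
ee_rot: [179.9, 0.1, 94.5]
force: [-2.5, -1.7, 7.6]
gripper_width: 14.0
gripper_force: 10.0
```

Contact at 109.9, as predicted. I'll release and back away to check.

```bash
python3 -m jog '{"jaw":[30,30,30,30,30,30],"slide":[[0,0,0],[0,0,0],[0,0,0],[0,0,-0.3],[0,0,-0.7],[0,0,0]],"spin":[0,0,0,0,0,0]}' 10
python3 - <<'E'
from h import *
snap('wrist','w19')
E
python3 -m jog '{"jaw":[45,45,45,45,45,45,45,45],"slide":[[0,0,-1],[0,0,-1],[0,0,-1],[0,0,-1],[0,0,-1],[0,0,0],[0,0,0],[0,0,0]],"spin":[0,0,0,0,0,0,0,0]}' 10
python3 - <<'E'
from h import *
snap('wrist','w20')
E
python3 -m jog '{"jaw":[45,45,45,45,45],"slide":[[-0.8,0,0],[-1,0,0],[-0.8,0,0],[0,0,0],[0,0,0]],"spin":[0,0,0,0,0]}' 10
python3 - <<'E'
from h import *
np.set_printoptions(precision=1,suppress=True,linewidth=200)
snap('wrist','w21');snap('side','s21')
Q=np.array([[407.6,-49.6,114.9],[578.3,-35.8,114.9]])
u=np.array([-.0802,.9968]);v=np.array([-.9968,-.0802]);O=np.array([496.3,-84.]);c,s=np.cos(np.radians(25)),np.sin(np.radians(25))
def W(x,y,z):return [*(O+(x*c-z*s)*u+y*v),90+x*s+z*c]
obs={}
for f in('w20','w21'):
    a,m=load(f);q=proj(m,Q)
    for i in(0,1):
        k=cv2.cvtColor(a,cv2.COLOR_BGR2GRAY)[int(q[i,1])-16:int(q[i,1])+16,int(q[i,0])-16:int(q[i,0])+16]
        p,cc=dark(a,q[i],14,np.median(k)-35);print(f,i,'pred',q[i],'found',cc,len(p));obs.setdefault(i,[]).append((m,cc))
    # plate edges predicted at home
    print('corners',proj(m,[W(65,100,5),W(65,-100,5),W(-65,100,5),W(-65,-100,5)]))
for i in obs:print(tri(obs[i]))
E
```

```text
time_s: 37.0
ee_pos: [497.4, -73.7, 141.1]
ee_rot: [179.7, 0.1, 94.4]
force: [0.5, -0.8, -0.2]
gripper_width: 30.0
gripper_force: 0.0
time_s: 37.85
ee_pos: [494.4, -73.2, 286.7]
ee_rot: [-179.8, -0.0, 94.4]
force: [-0.5, -0.2, 0.1]
gripper_width: 45.0
gripper_force: 0.0
time_s: 38.4
ee_pos: [500.8, -150.9, 287.2]
ee_rot: [-179.9, -0.1, 94.4]
force: [-0.5, 0.5, -0.1]
gripper_width: 45.0
gripper_force: 0.0
w20 0 pred [234.7 185.1] found [236.1 184.1] 81
w20 1 pred [418.5 184.5] found [419.5 184.3] 138
corners [[215.8 169.2]
 [437.4 168.6]
 [238.  270.2]
 [415.7 269.8]]
w21 0 pred [228.   96.2] found [228.7  95.4] 185
w21 1 pred [423.7  95.2] found [424.7  94.8] 171
corners [[207.7  76.2]
 [444.   75.1]
 [232.7 201.9]
 [419.9 201.1]]
(array([408.2, -48.8, 113.4]), [np.float64(0.3756372013634245), np.float64(0.37563720136352363)])
(array([579.1, -35.5, 115.3]), [np.float64(0.04321688396527837), np.float64(0.043216883965355495)])
```

Run:
```python
from h import *
np.set_printoptions(precision=1,suppress=True,linewidth=220)
u=np.array([-.0802,.9968]);v=np.array([-.9968,-.0802]);O=np.array([496.3,-84.]);c,s=np.cos(np.radians(25)),np.sin(np.radians(25))
def W(x,y,z):return [*(O+(x*c-z*s)*u+y*v),90+x*s+z*c]
def prof(f,pts):
    a,m=load(f);g=cv2.GaussianBlur(cv2.cvtColor(a,cv2.COLOR_BGR2GRAY),(3,3),0).astype(np.float32)
    q=proj(m,pts).astype(np.float32);return cv2.remap(g,q[:,0].reshape(1,-1).copy(),q[:,1].reshape(1,-1).copy(),1)[0]
t=np.arange(-9,9.1,1.5)
for name,fn in(('front y60',lambda d:W(-65+d,60,5)),('front y-60',lambda d:W(-65+d,-60,5)),('rear y50',lambda d:W(65+d,50,5)),('rear y-50',lambda d:W(65+d,-50,5)),('side+ x-20',lambda d:W(-20,100+d,5)),('side- x-20',lambda d:W(-20,-100+d,5)),('handle+',lambda d:W(10,7+d,38)),('handle-',lambda d:W(10,-7+d,38)),('hand end+',lambda d:W(40+d,0,38)),('hand end-',lambda d:W(-40+d,0,38))):
    print(name)
    for f in('w1','w21','w2','w20'):print(' ',f,prof(f,[fn(d) for d in t]).astype(int))
```

```text
front y60
  w1 [180 180 177 168 156 136 115 105 104 104 104 104 105]
  w21 [121 116 106 100 100 101 104 107 108 107 107 108 108]
  w2 [154 154 154 154 154 153 153 152 149 144 143 143 144]
  w20 [ 49 106 152 164 162 159 153 149 147 146 146 146 148]
front y-60
  w1 [180 180 179 174 166 164 164 164 162 162 164 164 164]
  w21 [186 185 178 169 166 166 169 169 166 166 168 169 169]
  w2 [153 153 152 151 150 149 146 145 144 144 144 145 144]
  w20 [ 60 108 137 144 147 152 154 150 148 148 148 150 150]
rear y50
  w1 [154 154 154 151 148 133 109 114 157 168 167 167 167]
  w21 [159 159 159 157 154 148 125 147 171 171 171 171 170]
  w2 [150 123 106 104 101  96  89  85  83  82  79  76  76]
  w20 [110 111 111 110 107 103  93  88  84  79  78  77  76]
rear y-50
  w1 [150 152 151 148 148 136 110 124 167 174 174 174 174]
  w21 [154 155 157 154 153 148 129 157 176 177 177 177 177]
  w2 [159 161 161 159 153 137 114 105  98  88  83  80  78]
  w20 [167 167 167 165 163 155 128 108  95  86  82  82  82]
side+ x-20
  w1 [167 167 166 166 166 161 118  77  95 114 114 130 170]
  w21 [123 121 127 156 166 146  89  76
[... 599 characters left out ...]
9 127 164]
handle-
  w1 [165 165 165 165 159 152  96  19  18  20  20  20  20]
  w21 [170 170 170 166 153 135  41  15  18  19  18  18  18]
  w2 [142 142 143 143 144 144 100  28  14  16  16  15  15]
  w20 [167 167 167 163 152 142  53  16  19  14  11  11  11]
hand end+
  w1 [20 20 20 20 21 20 16 13 11 12 14 13 12]
  w21 [18 18 19 18 19 21 17 13 13 12 13 12 12]
  w2 [16 16 16 17 21 26 23 17 12  9  9  9  9]
  w20 [11 11 11 11 13 15 14 11  9  9 10 10 10]
hand end-
  w1 [180 178 176 176 173 160 110  44  19  18  18  18  18]
  w21 [183 173 166 165 166 161 135  68  23  18  19  20  20]
  w2 [172 172 172 172 172 163 135  89  37  17  14  15  15]
  w20 [161 161 161 161 162 161 141  89  32  13  16  17  16]
```

All plate and handle edges lie within about 1 mm of where they were originally, so the cover is home and flush. Handing in.

```bash
python3 -c "
from workcell import env
print(env.job_done(),env.state()['time_s'])"
```

```text
the job is handed in; nothing more can be done
the job is handed in; nothing more can be done
```

I handed the job in at about 38.5 s, with the cover measured back home on its pins to within about 1 mm and both bottles last seen standing in the bay either side of the rib just before it was closed; no verdict came back.

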